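# Put a measured washer away in the sample carousel

### The arm

A 6-joint arm with a two-finger parallel gripper is mounted at the origin on a cart in front of the work surface, level with it; the furniture and walls round the work are solid. World frame = base frame: x ahead of the robot, y to its left, z up, the work surface at z = 0. Lengths are in m, angles in degrees, forces in N, time in s.
With the tool pointing down it reaches from about 0.4 to 0.825 m from the base axis. Payload 7 kg.
Tool frame: the origin (TCP) lies on the centre line of the jaws, within the pads' length; the fingertips stand 8 mm ahead of it and the grasp point (between the pads) lies 11 mm behind it; z points along the fingers, y is the line along which they close (so a half turn about z gives the same grasp; the last joint's range is limited). The gripper opens to 88 mm and grips with 3 to 60 N. Pads are 19 mm wide; open, the fingers measure 130 mm over their backs; the gripper's body (78 mm by 193 mm) begins 47 mm behind the grasp point.
Start: joints at [85.262, 20.546, 0.682, 0, -70.136, -16.507], TCP at [0.245, 0.629, 0.209] pointing down, gripper open.
Joint ranges: [-176.03, 176.03], [-82.01, 121.73], [-58.28, 71.71], [-173.87, 95.51], [-174.79, -0.11], [-173.66, 173.66]. Speed limits (degrees/s): [136.94, 136.94, 172.46, 180, 180, 180].

### API

Orientations are given as [roll, pitch, yaw] about the fixed x, y, z axes, in that order (R = Rz(yaw) Ry(pitch) Rx(roll)).
In Python, from plant import ctrl, vision gives the robot as it stands. The module is installed in compiled form; this text tells all that it offers.
- The arm moves only by the tool move_arm, never from a script. Its argument "moves" is one flat list of numbers, 7 for each row, row after row: the finger opening in cm, from 0 to 8.76, then the shift along the tool's x, y, z in cm, then the turn, a rotation vector about the tool's x, y, z in rad. A call has 1 to 8 rows; each row shifts and turns the commanded pose from where the row before left it, along the tool's axes as they then stand; what a row does not reach is not made up. A row lasts 1/10 s, in which the tool goes at most 50 mm and 8.59 degrees, less where a joint would pass 70% of its speed; a pose out of reach is approached as far as the arm can. A call with a gripper value outside its range is refused whole. The fingers move at their own pace and stop on an object; the grip force is fixed at half the most. Time passes only in rows, so rows that do not move let the fingers close. It gives the time, the measured TCP pose, the force, the opening and the grip force at its end, in the units of the state.
- ctrl.get_obs(): the state, without advancing time (a new reading comes with each control period).
- vision.snapshot(name): name is "side" or "top"; returns (picture, depth): 420x560x3 uint8, red, green, blue; 420x560 float32, m along the optical axis (not along the pixel's ray), 0 where there is no reading.
- vision.camera_model(name): a dict with "vertical_fov" (degrees; the focal length in pixels is half the picture's height over the tangent of half this angle, whatever the lens; pixels are square), "cx", "cy" (the principal point, pixels), "D" ([k1, k2, p1, p2, k3] as OpenCV has them; the pictures are not rectified), "cam_to_world" (4x4, takes a point from camera to world coordinates). Camera axes: x right, y down, z forward; pixel columns grow to the right and rows downward; lengths in m; the calibration is good to about 2 mm. A picture is of the moment at which its call begins. camera_model takes no time and is no camera call.
- ctrl.close_job(): hands the job in; it is judged then, once.
The state is a dict: "clock": time; "joint_pos": joint angles; "qvel": joint speeds; "tau": joint torques, N m; "tool_pos": TCP position; "orientation": TCP orientation; "force": force on the tool from outside, world axes, zero at the start; "moment": the same for the moment, N m; "opening": finger opening in m; "gripper_force": force on a finger pad.
Only numpy, scipy, OpenCV 4.12 (cv2) and the standard library are available. Lean on these libraries where they do the work, as an engineer would, in place of code of your own. Each camera call takes 0.05 s, during which the arm holds its last target. There are 200 camera calls.

### The job

The ground steel washer on the desk has been measured and goes into the round sample carousel: turn the carousel's cover until the opening lines up with the seat that has the red tab, lay the washer flat inside that seat's ring, then turn the cover until its opening is lined up with the grey landing, so that every seat is covered. Do not knock the other things on the desk out of place.

Things in the scene. Friction and masses are not known exactly. Their poses are not given: they have to be found in the camera images.
- tray: Dark round tray of the sample carousel, fixed on the desk, 248 mm across over its flange (6 mm high), with a round wall of 226 mm outer diameter up to 17 mm; origin at the centre of its underside, on the cover's axis, z up, x towards the middle of the grey landing. Places every 72 degrees, counted anticlockwise from above: grey landing at 0, red tab at 72, yellow 144, green 216, blue 288 degrees; the tabs lie on the flange. The green and blue seats already hold a part.
- red_seat (a point): Centre of the red seat, on the tray's pale floor (6 mm above the desk), 64 mm from the carousel's axis. The seat is a raised ring, inner diameter 40 mm, outer 47 mm, 4 mm high, with a bevelled inner edge. The seated washer stands 9 mm above the floor, 2 mm under the cover's underside; a washer lying on the ring blocks the cover. Axes as the tray's.
- landing (a point): Middle of the top of the grey landing, a raised wedge (16.5 mm above the desk) that fills the cover's opening when the carousel is closed; 64 mm from the axis.
- cover (a joint): Angle of the smoke-clear cover about the upright axis through the tray's centre, rad, anticlockwise from above positive: 0 = closed, opening over the grey landing; 1.257 = opening centred on the red seat. Stops at -2.7 and 2.7; it stays where it is left (friction 0.06 N m). The cover is a disc of 225 mm diameter, underside 17 mm and top 20 mm above the desk.
- opening (a point): Middle of the cover's opening, at the cover's top face (20 mm above the desk), 64 mm from the axis; moves with the cover. The opening is a sector 64 degrees wide, from 21 to 107 mm from the axis, edged with a black bead 2 mm high. x points from the axis outwards through the opening.
- knob_grip (a point): Middle of the black bar knob on the cover's axis, 36 mm above the desk; turns with the cover. The bar is 12 mm thick along x (x points towards the opening's middle), 50 mm long along y, and stands from 24 to 48 mm above the desk on a hub of 41 mm diameter (22 mm high) whose 34 mm wide shoulder rises to 27 mm.
- washer_centre (a point): Centre of the loose ground steel washer, 34 mm outer diameter, 9 mm thick, 18 g or so, lying flat on the desk at the start; z is its axis, the centre is 4.5 mm above its underside.
- micrometer: Bystander: blue outside micrometer, 53 x 124 x 18 mm, origin at its underside.
- ring_gauge: Bystander: steel ring gauge, 49 mm diameter, 15 mm high, origin at its underside.
- calculator: Bystander: desk calculator, 140 x 92 x 25 mm, origin at its underside.
- mouse: Bystander: black mouse, 109 x 60 x 41 mm, origin at its underside.
- screwdriver: Bystander: yellow screwdriver, 158 mm long, 16 mm high, origin at its underside.
- eraser: Bystander: blue and white eraser, 46 x 20 x 12 mm, origin at its underside.

How it is judged:
By the outcome, as a careful person would: the job done as asked, in the order asked, and still so for the second after the job is handed in, with the robot touching nothing.
It also fails if it takes over 69 s, if anything falls off the work surface, if the arm or the gripper's body presses on something with over 40 N, if the wrist force passes 120 N, or if a joint passes its speed limit or range.

## Working session

There is one attempt and no reset: what is moved stays moved. The work goes in short steps, Python scripts to look and compute and a tool call to move; the robot and the scene stay as the last step left them, time stands still between calls to the robot, and variables do not carry over. Pictures are saved under pics/ and viewed, at most 10 in all, crops included, and the job is handed in when it is done.

Besides the shell and the picture viewer there is one more tool, called after "Call:" by a JSON object that holds its "api" and its "payload". move_arm: Moves the arm, as the interface text tells. Its arguments: {"type":"object","properties":{"moves":{"type":"array"}},"required":["moves"]}

```bash
mkdir -p pics; cat > h.py <<'E'
import numpy as np, cv2
from plant import ctrl, vision
def snap(n,save=None):
    p,d=vision.snapshot(n)
    if save: cv2.imwrite(f'pics/{save}.png',p[:,:,::-1])
    return p,d
def cam(n):
    m=vision.camera_model(n); f=210/np.tan(np.radians(m['vertical_fov'])/2)
    K=np.array([[f,0,m['cx']],[0,f,m['cy']],[0,0,1.]]); return K,np.array(m['D'],float),np.array(m['cam_to_world'])
def ray(n,uv):
    K,D,T=cam(n); q=cv2.undistortPoints(np.array(uv,float).reshape(-1,1,2),K,D)[:,0]
    r=np.c_[q,np.ones(len(q))]@T[:3,:3].T; return T[:3,3],r
def plane(n,uv,z):
    o,r=ray(n,uv); return o+r*((z-o[2])/r[:,2])[:,None]
def proj(n,P):
    K,D,T=cam(n); Ti=np.linalg.inv(T); return cv2.projectPoints(np.array(P,float).reshape(-1,1,3),cv2.Rodrigues(Ti[:3,:3])[0],Ti[:3,3],K,D)[0][:,0]
def dpt(n,d,uv):
    o,r=ray(n,uv); z=np.array([d[int(v),int(u)] for u,v in uv]); return o+r*z[:,None]
E
python3 - <<'E'
from h import *
np.set_printoptions(precision=4,suppress=True)
for n in('side','top'):
    p,d=snap(n,n+'0'); print(n,cam(n)[2],vision.camera_model(n)['vertical_fov'],(d>0).mean())
print(ctrl.get_obs())
E
```

```text
side [[ 0.9115  0.3599 -0.199   0.7595]
 [ 0.4112 -0.7951  0.4457 -0.4617]
 [ 0.0022 -0.4881 -0.8728  1.0761]
 [ 0.      0.      0.      1.    ]] 49.95093928360146 0.9960586734693877
top [[-0.0057 -0.9887  0.1501  0.3245]
 [-1.      0.0055 -0.0019  0.0584]
 [ 0.001  -0.1501 -0.9887  1.5149]
 [ 0.      0.      0.      1.    ]] 49.32944452110099 0.9958460884353741
{'clock': 0.1, 'joint_pos': array([ 85.2629,  20.586 ,   0.6388,  -0.018 , -70.1344, -16.509 ]), 'qvel': array([ 0.1068, -0.0998,  0.0706,  0.1636, -0.0587, -0.038 ]), 'tau': array([ -0.0014, -58.4165,  29.3755,   7.0156,   0.0102,  -0.    ]), 'tool_pos': array([0.2444, 0.6287, 0.2079]), 'orientation': array([179.9169,  -0.007 , -21.2523]), 'force': array([-0.5185,  0.5253, -0.6778]), 'moment': array([ 0.0186, -0.0356, -0.0072]), 'gripper_force': 0.0, 'opening': 0.08768368157874111}
```

View pics/side0.png

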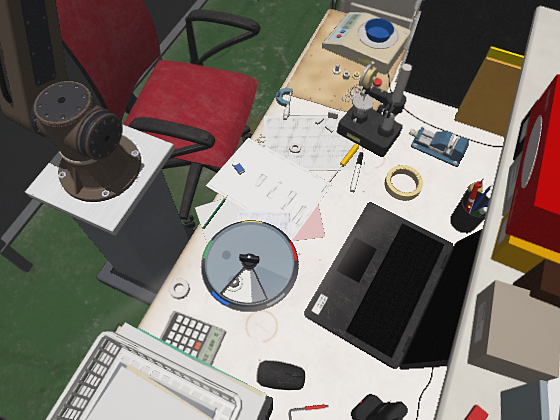

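View pics/top0.png

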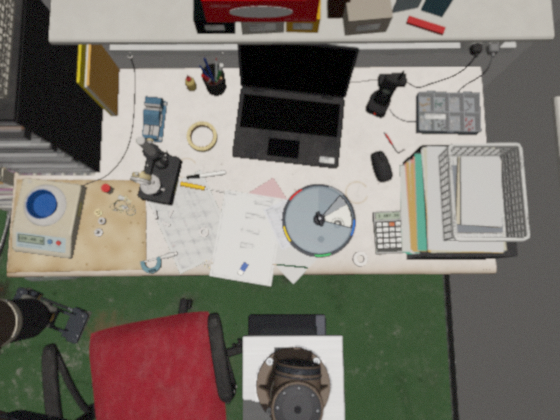

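The carousel is at side (250,262) and top (318,219), with its opening near the blue tab. The ring gauge is probably at top (360,258), and the washer may be near side (295,148). I'll enlarge both.

```bash
python3 - <<'E'
import cv2,numpy as np
s=cv2.imread('pics/side0.png');t=cv2.imread('pics/top0.png')
a=cv2.resize(s[70:320,165:365],None,fx=2,fy=2.4,interpolation=3)
a=cv2.resize(s[80:320,170:350],(450,600),interpolation=3)
b=cv2.resize(t[170:290,130:410][:, :140],(350,300),interpolation=3)
c=cv2.resize(t[170:290,130:410][:, 140:],(350,300),interpolation=3)
cv2.imwrite('pics/crop1.png',np.hstack([a,np.vstack([b,c])]))
E
```

```text
(no output)
```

View pics/crop1.png

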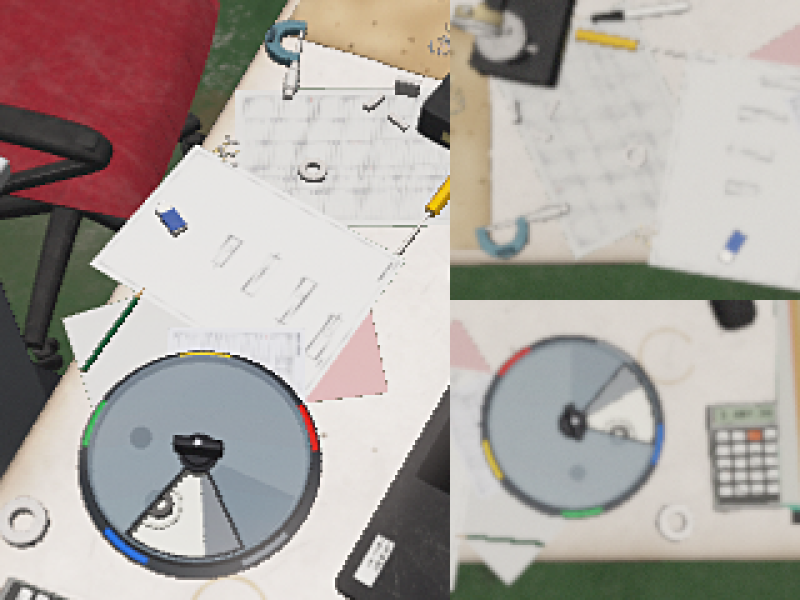

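Washer: side (295,148), top (204,233). Ring gauge: side (180,289), top (360,258). The opening is between the blue tab and the landing. Next I'll measure the tabs, washer, knob and opening in both views.

```bash
cat > m.py <<'E'
from h import *
np.set_printoptions(precision=4,suppress=True)
def tri(A,B):
    (o1,r1),(o2,r2)=A,B; P=[]
    for a,b in zip(r1,r2):
        s=np.linalg.lstsq(np.c_[a,-b],o2-o1,rcond=None)[0]; p=o1+a*s[0];q=o2+b*s[1]
        P.append(np.r_[(p+q)/2,np.linalg.norm(p-q)])
    return np.array(P)
def xyz(n,d):
    v,u=np.mgrid[0:420,0:560]; o,r=ray(n,np.c_[u.ravel(),v.ravel()]); return (o+r*d.reshape(-1,1)).reshape(420,560,3)
def tabs(n,p):
    h=cv2.cvtColor(p,cv2.COLOR_RGB2HSV); c=dict(side=(250,262),top=(318,219))[n]
    v,u=np.mgrid[0:420,0:560]; R=np.hypot(u-c[0],v-c[1]); out=[]
    for lo,hi in((0,8),(22,34),(45,80),(100,125)):
        H=h[...,0]; m=(((H>=lo)&(H<=hi))|((lo==0)&(H>=172)))&(h[...,1]>110)&(h[...,2]>60)&(R<58)&(R>28)
        k,l,s,ce=cv2.connectedComponentsWithStats(m.astype(np.uint8)); i=1+np.argmax(s[1:,4]); out.append((*ce[i],s[i,4]))
    return np.array(out)
E
python3 - <<'E'
from m import *
P={}
W={}
for n,w in(('side',(295,148)),('top',(204,233))):
    p,d=snap(n); t=tabs(n,p); print(n,'tabs',t); P[n]=t[:,:2]; print(plane(n,t[:,:2],.006))
    X=xyz(n,d); u,v=w; win=X[v-12:v+13,u-12:u+13]
    z=win[...,2]; z0=np.median(z); print('desk z',z0,z.std()); m=(z-z0>.0045).astype(np.uint8)
    print(m.sum(), '\n'.join(''.join('.#'[x] for x in r) for r in m)); k,l,s,ce=cv2.connectedComponentsWithStats(m); i=1+np.argmax(s[1:,4])
    cs,_=cv2.findContours((l==i).astype(np.uint8),0,1); (cx,cy),r=cv2.minEnclosingCircle(cs[0]); W[n]=np.array([[cx+u-12,cy+v-12]]);e=cv2.fitEllipse(cs[0]) if len(cs[0])>4 else None; print(W[n],r,e,plane(n,W[n],.009))
    g=cv2.cvtColor(p,cv2.COLOR_RGB2GRAY)[v-9:v+10,u-10:u+11]; print(g)
print('tri tabs',tri(ray('side',P['side']),ray('top',P['top'])))
print('tri washer',tri(ray('side',W['side']),ray('top',W['top'])))
E
```

```text
side tabs [[293.5789 251.0877  57.    ]
 [251.4091 221.1818  22.    ]
 [206.7568 248.5946  37.    ]
 [219.2857 297.9881  84.    ]]
[[ 0.6152 -0.0176  0.006 ]
 [ 0.4787  0.0156  0.006 ]
 [ 0.4081 -0.1037  0.006 ]
 [ 0.4987 -0.2069  0.006 ]]
desk z -0.0002442713149155562 0.04312703457875978
70 .........................
......#..................
.........................
.........................
.........................
.........................
.........................
..........#####..........
.......#####.####........
.......###.#.####........
......####.....###.......
......###......###.......
......####....####.......
...#....###.######.......
........###.#.###........
........##.####..........
......#....#.............
.........................
.........................
.........................
.........................
.........................
.........................
.........................
.....................#...
[[294.5 147.5]] 5.700977325439453 ((11.667235374450684, 11.085552215576172), (8.519464492797852, 11.089648246765137), 91.0287857055664) [[0.4891 0.2844 0.009
[... 3982 characters left out ...]
01 200 199 198 201 197 190 191 190 187 194 199
  201 201 199]
 [200 202 202 202 201 203 200 203 199 197 194 194 195 194 192 189 191 194
  201 201 203]
 [193 198 199 197 199 200 200 202 199 200 194 191 194 195 197 194 192 196
  203 204 205]
 [187 192 195 197 198 196 199 201 203 202 197 199 200 200 200 198 193 197
  204 207 208]
 [188 194 196 195 198 200 204 205 205 204 201 203 201 203 204 203 199 201
  203 206 208]
 [189 195 199 201 204 207 208 206 206 208 205 204 202 202 205 204 200 201
  203 204 207]]
tri tabs [[ 0.6144 -0.014  -0.0023  0.0008]
 [ 0.4789  0.0165  0.005   0.0013]
 [ 0.4079 -0.1022  0.0032  0.0019]
 [ 0.4991 -0.2051  0.0027  0.0032]]
tri washer [[0.4876 0.2885 0.0031 0.0001]]
```

```bash
cat >> m.py <<'E'
from scipy.optimize import least_squares
def carousel(n,p,verbose=True):
    t=plane(n,tabs(n,p)[:,:2],.006)[:,:2]; a0=np.radians([72,144,216,288])
    f=lambda q:(np.c_[q[0]+.119*np.cos(a0+q[2]),q[1]+.119*np.sin(a0+q[2])]-t).ravel()
    s=least_squares(f,[.515,-.095,-.7]); q=s.x
    if verbose: print(n,'centre',q[:2],'x-axis deg',np.degrees(q[2]),'res mm',s.fun*1e3)
    return q
def polar(n,p,q,z,thr=70):
    v,u=np.mgrid[0:420,0:560]; W=plane(n,np.c_[u.ravel(),v.ravel()],z)[:,:2]-q[:2]
    R=np.hypot(*W.T); A=(np.degrees(np.arctan2(W[:,1],W[:,0])-q[2])+180)%360-180
    return R,A,cv2.cvtColor(p,cv2.COLOR_RGB2GRAY).ravel()
E
python3 - <<'E'
from m import *
for n in('side','top'):
    p,d=snap(n); q=carousel(n,p)
    g=cv2.cvtColor(p,cv2.COLOR_RGB2GRAY)
    m=cv2.morphologyEx((g<75).astype(np.uint8),cv2.MORPH_CLOSE,np.ones((2,2)))
    c=(250,262) if n=='side' else (318,219); v,u=np.mgrid[0:420,0:560]; 
    # outer flange: along rays from centre, outermost transition dark->bright at z=6 plane
    pts=[]
    for a in np.radians(np.arange(0,360,4)):
        r=np.arange(.100,.14,.0005); P=np.c_[q[0]+r*np.cos(a),q[1]+r*np.sin(a),0*r+.006]; uv=proj(n,P).astype(np.float32)
        s=cv2.remap(p.max(2).astype(np.float32)-p.min(2)*0,uv[:,:1],uv[:,1:],1).ravel(); 
        sat=cv2.remap(g.astype(np.float32),uv[:,:1],uv[:,1:],1).ravel(); i=np.argmax(np.gradient(cv2.GaussianBlur(sat.reshape(-1,1),(1,9),0).ravel())[20:])+20
        pts.append(P[i,:2])
    pts=np.array(pts); s=least_squares(lambda x:np.hypot(*(pts-x[:2]).T)-x[2],[*q[:2],.124],loss='soft_l1',f_scale=.001); print('flange circle',s.x,np.median(abs(s.fun)))
    R,A,G=polar(n,p,q,.021)
    k=(R>.035)&(R<.095)&(G<70); print('bead angles',np.histogram(A[k],np.arange(-180,181,4))[0])
    k=(R>.035)&(R<.095)&(G>190); print('bright',np.percentile(A[k],[1,5,50,95,99]))
    R,A,G=polar(n,p,q,.048); k=(R<.035)&(G<60); v,u=np.divmod(np.flatnonzero(k),560); m=np.zeros((420,560),np.uint8);m[v,u]=255
    x=plane(n,np.c_[u,v],.048)[:,:2]; e,V=np.linalg.eigh(np.cov(x.T)); print('knob mean',x.mean(0),'long axis deg rel',np.degrees(np.arctan2(V[1,1],V[0,1])-q[2])%180,np.sqrt(e))
E
```

```text
side centre [ 0.5257 -0.0938] x-axis deg -31.087165548416852 res mm [ 0.4663  1.7528  0.7033  0.1766 -1.2417  0.9138  0.0722 -2.8431]
flange circle [ 0.5263 -0.0945  0.124 ] 0.0003921975529338692
bead angles [ 0  0  0  0  0  0  0  0  0  0  0  0  0  0  0  0  0  0  0  0  0  0  0  0
  0  0 26  8  2  3  4  0  0  0  0  0  0  0  0  0  0  0 12  3  0  0  0  0
  0  0  0  0  0  0  0  0  0  0  0  0  0  0  0  0  0  0  0  0  0  0  0  0
  0  0  0  0  0  0  0  0  0  0  0  0  0  0  0  0  0  0]
bright [-69.1219 -66.395  -45.81   -31.5124 -30.2501]
knob mean [ 0.5317 -0.1035] long axis deg rel 39.196948251333424 [0.0105 0.0124]
top centre [ 0.5257 -0.0908] x-axis deg -30.521581850064408 res mm [ 1.7447  1.4124 -0.3742  1.7779 -1.4817  0.2521  0.1113 -3.4424]
flange circle [ 0.5246 -0.0903  0.1229] 0.000440552332950081
bead angles [0 0 0 0 0 0 0 0 0 0 0 0 0 0 0 0 0 0 0 0 0 0 0 0 0 0 0 0 0 0 0 0 0 0 0 0 0
 0 0 0 0 0 0 0 0 0 0 0 0 0 0 0 0 0 0 0 0 0 0 0 0 0 0 0 0 0 0 0 0 0 0 0 0 0
 0 0 0 0 0 0 0 0 0 0 0 0 0 0 0 0]
bright [-72.4001 -69.771  -50.3062 -33.9244 -31.9325]
knob mean [ 0.5224 -0.0851] long axis deg rel 45.61101264090837 [0.0054 0.0118]
```

Measured positions:

| Item | Result |
|---|---|
| Tray centre | about (0.5255, -0.0924), flange radius 0.123–0.124 as specified |
| Tray x axis | about -31° |
| Cover angle | about -42° |
| Washer | about (0.488, 0.286) |

I'll move above the knob first.

Call:
{"api": "move_arm", "payload": {"moves": [8.7,3.27,3.56,0,0,0,0,8.7,3.27,3.56,0,0,0,0,8.7,3.27,3.56,0,0,0,0,8.7,3.27,3.56,0,0,0,0,8.7,3.27,3.56,0,0,0,0,8.7,3.27,3.56,0,0,0,0,8.7,3.27,3.56,0,0,0,0,8.7,3.27,3.56,0,0,0,0]}}

```text
clock: 1.1
tool_pos: [0.3855, 0.267, 0.2091]
orientation: [-180.0, -0.0, -21.2]
force: [1.0, 1.2, 1.5]
opening: 0.0873
gripper_force: 0.0
```

Call:
{"api": "move_arm", "payload": {"moves": [8.7,3.27,3.56,0,0,0,0,8.7,3.27,3.56,0,0,0,0,8.7,3.27,3.56,0,0,0,0,8.7,3.27,3.56,0,0,0,0,8.7,3.27,3.56,0,0,0,0,8.7,3.27,3.56,0,0,0,0,8.7,3.27,3.56,0,0,0,0,8.7,3.27,3.56,0,0,0,0]}}

```text
clock: 1.9
tool_pos: [0.5263, -0.0934, 0.2091]
orientation: [-180.0, -0.0, -21.2]
force: [1.1, 1.4, 0.7]
opening: 0.0868
gripper_force: 0.0
```

Call:
{"api": "move_arm", "payload": {"moves": [8.7,0,0,0.5,0,0,0.14,8.7,0,0,0.5,0,0,0.14,8.7,0,0,0.5,0,0,0.14,8.7,0,0,0.5,0,0,0.14,8.7,0,0,0.5,0,0,0.14,8.7,0,0,0.5,0,0,0.14,8.7,0,0,0.5,0,0,0.14,8.7,0,0,0.5,0,0,0.14]}}

```text
clock: 2.7
tool_pos: [0.5258, -0.0914, 0.1686]
orientation: [-180.0, 0.0, -85.8]
force: [0.3, -0.3, -0.2]
opening: 0.087
gripper_force: 0.0
```

Call:
{"api": "move_arm", "payload": {"moves": [6,0,0,0.5,0,0,0.14,6,0,0,0.5,0,0,0.14,6,0,0,0.5,0,0,0.14,6,0,0,0.5,0,0,0.14,6,0,0,0.5,0,0,0.14,6,0,0,0.5,0,0,0.14,6,0,0,0.5,0,0,0.14,6,0,0,0.5,0,0,0.14]}}

```text
clock: 3.5
tool_pos: [0.5258, -0.0914, 0.1286]
orientation: [-180.0, 0.0, -149.9]
force: [0.6, -0.2, -0.1]
opening: 0.0599
gripper_force: 0.0
```

Call:
{"api": "move_arm", "payload": {"moves": [6,0,0,0,0,0,0.13,6,0,0,0,0,0,0.13,6,0,0,0,0,0,0]}}

```text
clock: 3.8
tool_pos: [0.5258, -0.0914, 0.1288]
orientation: [180.0, -0.0, -164.6]
force: [-0.5, 0.2, -0.4]
opening: 0.0601
gripper_force: 0.0
```

```bash
python3 - <<'E'
from h import *
o=ctrl.get_obs(); print(o['tool_pos'],o['orientation'],o['force'],o['joint_pos'],o['opening'])
a,_=snap('side'); b,_=snap('top')
A=cv2.resize(a[160:340,160:340][:,:,::-1],(440,440),interpolation=3); B=cv2.resize(b[150:290,250:390][:,:,::-1],(360,360),interpolation=3)
im=np.zeros((440,800,3),np.uint8); im[:,:440]=A; im[:360,440:]=B; cv2.imwrite('pics/k1.png',im)
for n in('side','top'): print(n,proj(n,[o['tool_pos'],[.5255,-.0924,.048]]))
E
```

```text
[ 0.5258035  -0.0913651   0.12876123] [ 1.79997205e+02 -6.60133760e-04 -1.64595665e+02] [-0.50861352  0.24404152 -0.37957573] [ 1.12030963e+01  1.12285482e+01 -2.35248262e+01 -3.33327545e-03
 -5.52474887e+01 -8.57968611e+01] 0.060130921531173
side [[247.40324979 241.92483   ]
 [248.77356949 255.93201576]]
top [[322.63327622 213.99160117]
 [320.33762618 217.68307511]]
```

View pics/k1.png

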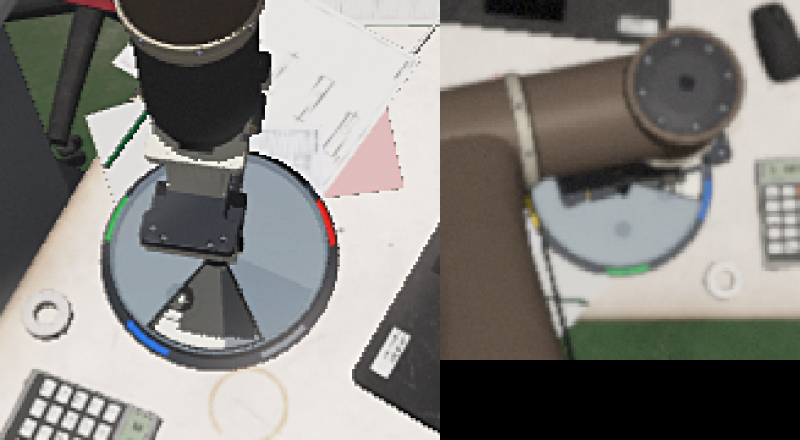

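Both views show the gripper body over the hub, with the opening still between the blue tab and the landing. The finger line matches the cover's x direction, so I'll descend and grip the bar.

Call:
{"api": "move_arm", "payload": {"moves": [6,0,0,2,0,0,0,6,0,0,2,0,0,0,6,0,0,2,0,0,0,6,0,0,1.5,0,0,0,6,0,0,1,0,0,0,6,0,0,0.6,0,0,0,6,0,0,0,0,0,0]}}

```text
clock: 4.6
tool_pos: [0.5256, -0.0914, 0.0373]
orientation: [180.0, -0.1, -164.4]
force: [-0.1, 1.1, 0.1]
opening: 0.0601
gripper_force: 0.0
```

Call:
{"api": "move_arm", "payload": {"moves": [2.5,0,0,0,0,0,0,2.5,0,0,0,0,0,0,2.5,0,0,0,0,0,0,1.8,0,0,0,0,0,0,1.6,0,0,0,0,0,0,1.4,0,0,0,0,0,0,1.2,0,0,0,0,0,0,1.0,0,0,0,0,0,0]}}

```text
clock: 5.4
tool_pos: [0.5258, -0.0914, 0.0378]
orientation: [-180.0, -0.0, -164.5]
force: [-0.1, -0.3, -0.2]
opening: 0.0112
gripper_force: 0.0
```

Call:
{"api": "move_arm", "payload": {"moves": [0.8,0,0,0,0,0,0,0.8,0,0,0,0,0,0,0.8,0,0,0,0,0,0]}}

```text
clock: 5.7
tool_pos: [0.5259, -0.0914, 0.0377]
orientation: [-180.0, -0.0, -164.5]
force: [-0.2, -0.3, 0.4]
opening: 0.0079
gripper_force: 0.0
```

The fingers closed to 8 mm with no grip force, although the bar is 12 mm thick. I need to look.

```bash
python3 - <<'E'
from h import *
o=ctrl.get_obs(); print(o['tool_pos'],o['force'],o['moment'],o['opening'],o['gripper_force'])
a,_=snap('side'); b,_=snap('top')
s0=cv2.imread('pics/side0.png')
A=cv2.resize(a[210:310,200:300][:,:,::-1],(400,400),interpolation=3); B=cv2.resize(s0[210:310,200:300],(400,400),interpolation=3)
cv2.imwrite('pics/k2.png',np.hstack([A,B]))
print(proj('side',[o['tool_pos'],o['tool_pos']+[0,0,-.008]]))
E
```

```text
[ 0.52586335 -0.0914063   0.0377414 ] [-0.22203111 -0.28456429  0.36324807] [ 0.0281919  -0.15590617 -0.00154346] 0.007876305217869174 0.0
[[249.27911195 257.26336677]
 [249.43010967 258.50548932]]
```

View pics/k2.png

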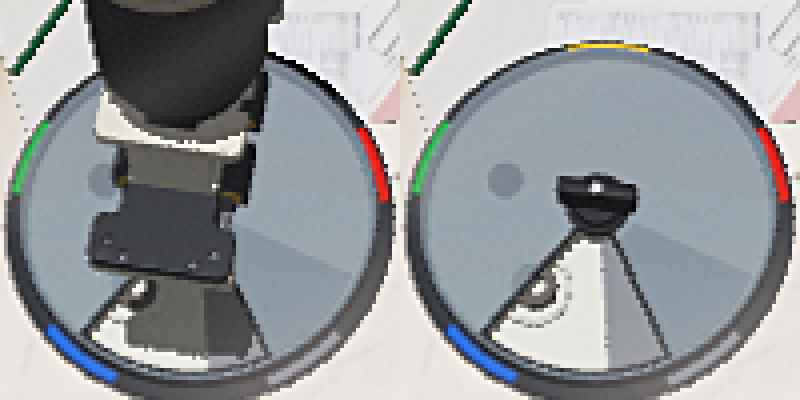

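Call:
{"api": "move_arm", "payload": {"moves": [0.5,0,0,0,0,0,0,0.5,0,0,0,0,0,0,0,0,0,0,0,0,0,0,0,0,0,0,0,0,0,0,0,0,0,0,0]}}

```text
clock: 6.3
tool_pos: [0.5258, -0.0914, 0.0378]
orientation: [180.0, -0.0, -164.5]
force: [0.7, -0.6, -0.6]
opening: 0.0006
gripper_force: 0.0
```

```bash
python3 - <<'E'
from m import *
o=ctrl.get_obs(); T=o['tool_pos']; y=np.array([.2656,-.964,0]); x=np.array([.964,.2656,0])
c=[T+y*.0965+x*s*.039+[0,0,.058] for s in(-1,1)]+[T+[0,0,.058],T]
print('body end corners proj (side)',proj('side',c),'crop',(proj('side',c)-[200,210])*4)
for n in('side','top'):
    p,d=snap(n); X=xyz(n,d); r=np.hypot(X[...,0]-T[0],X[...,1]-T[1]); k=(r<.15)&(X[...,2]>.028)&(X[...,2]<.13)&(d>0)
    q=X[k]; print(n,len(q)); h,e=np.histogram(q[:,2],np.arange(.028,.131,.006)); print(h)
    L=q[(q[:,2]<.085)]; L=(L-T); print('low pts: tool-y, tool-x, z (mm)'); 
    M=np.c_[L@y,L@x,L[:,2]+T[2]]*1e3; print(M[::max(1,len(M)//40)].round())
E
```

```text
body end corners proj (side) [[223.4937 283.7831]
 [257.2913 288.9277]
 [248.1012 247.7555]
 [249.2558 257.2499]] crop [[ 93.9748 295.1324]
 [229.1652 315.7109]
 [192.4046 151.0219]
 [197.0234 188.9996]]
side 50
[ 1  1  0  0  0  0  0  0  0  0  0  0  0  0  2 21 25]
low pts: tool-y, tool-x, z (mm)
[[ 5. 23. 35.]
 [ 7. 23. 34.]]
top 17
[11  0  0  0  0  0  0  0  0  0  0  0  0  0  0  1  5]
low pts: tool-y, tool-x, z (mm)
[[-21. -30.  29.]
 [-12. -36.  30.]
 [-21. -41.  30.]
 [ 70. -70.  29.]
 [ 40. -65.  31.]
 [ 17. -65.  28.]
 [-60. -47.  28.]
 [ 34. -87.  28.]
 [ 22. -90.  29.]
 [-51. -76.  29.]
 [-80. -71.  28.]]
```

The closed fingers passed over the bar without contact. Depth also puts the gripper body higher than the reported pose implies. I'll raise, turn tool x towards the side camera and measure the real fingertip height.

Call:
{"api": "move_arm", "payload": {"moves": [2,0,0,-2,0,0,-0.1,3,0,0,-3,0,0,-0.14,4,0,0,-3,0,0,-0.14,5,0,0,-2,0,0,-0.14,5,0,0,0,0,0,-0.14,5,0,0,0,0,0,-0.14,5,0,0,0,0,0,-0.14,5,0,0,0,0,0,-0.14]}}

```text
clock: 7.2
tool_pos: [0.5258, -0.0914, 0.1379]
orientation: [-180.0, 0.0, -102.3]
force: [-0.2, 0.4, -0.0]
opening: 0.0497
gripper_force: 0.0
```

Call:
{"api": "move_arm", "payload": {"moves": [5,0,0,0,0,0,-0.14,5,0,0,0,0,0,-0.14,5,0,0,0,0,0,-0.14,5,0,0,0,0,0,-0.14,5,0,0,0,0,0,-0.14,5,0,0,0,0,0,-0.14,5,0,0,0,0,0,-0.1,5,0,0,0,0,0,0]}}

```text
clock: 8.0
tool_pos: [0.5258, -0.0914, 0.1377]
orientation: [180.0, 0.0, -48.7]
force: [0.1, -0.7, -0.4]
opening: 0.0498
gripper_force: 0.0
```

```bash
python3 - <<'E'
from m import *
o=ctrl.get_obs(); T=o['tool_pos']; ps=np.radians(o['orientation'][2]); x=np.array([np.cos(ps),np.sin(ps),0]);y=np.array([np.sin(ps),-np.cos(ps),0])
print(T,o['orientation'],o['opening'])
p,d=snap('side'); X=xyz('side',d); L=X-T; r=np.hypot(L[...,0],L[...,1]); k=(r<.13)&(X[...,2]>.06)&(d>0)
q=L[k]; M=np.c_[q@x,q@y,q[:,2]]*1e3; 
print('lowest pts rel TCP (x,y,z up)'); j=np.argsort(M[:,2])[:40]; print(M[j].round())
uv=proj('side',[T,T-[0,0,.008],T+[0,0,.058],T+y*.025-[0,0,.008],T-y*.025-[0,0,.008]]); print((uv-[190,160])*5)
im=cv2.resize(p[160:280,190:310][:,:,::-1],(600,600),interpolation=3); cv2.imwrite('pics/k3.png',im)
E
```

```text
[ 0.5258 -0.0914  0.1377] [179.999    0.0027 -48.6686] 0.04977100738639351
lowest pts rel TCP (x,y,z up)
[[ -3. -25.  18.]
 [ 12. -28.  19.]
 [  6. -25.  20.]
 [ 12.  40.  20.]
 [ 12. -25.  20.]
 [ 13. -37.  20.]
 [ 11.  28.  21.]
 [ 13.  31.  22.]
 [ 13. -34.  22.]
 [ 13.  26.  23.]
 [ 11. -28.  23.]
 [ 12. -30.  23.]
 [ 12.  37.  24.]
 [ 13.  35.  24.]
 [ 14.  33.  24.]
 [ 11. -26.  24.]
 [  6. -25.  25.]
 [ 13. -32.  25.]
 [ 13. -39.  26.]
 [ 12. -35.  26.]
 [ 13. -37.  26.]
 [ 13.  30.  27.]
 [ 13.  32.  28.]
 [ 11. -28.  28.]
 [ 11. -35.  29.]
 [ 14.  39.  29.]
 [ 12. -26.  30.]
 [ 14. -30.  32.]
 [  7. -25.  32.]
 [ 14. -32.  32.]
 [ 11. -28.  33.]
 [ 11. -33.  34.]
 [ 11. -26.  35.]
 [ 14. -32.  35.]
 [ 11. -31.  37.]
 [  8. -29.  37.]
 [ 14. -30.  37.]
 [ 11. -28.  38.]
 [  8. -25.  39.]
 [ 11. -26.  40.]]
[[285.9245 401.4118]
 [286.8129 408.7208]
 [279.1081 345.2965]
 [234.2646 423.2156]
 [339.0134 394.3165]]
```

View pics/k3.png

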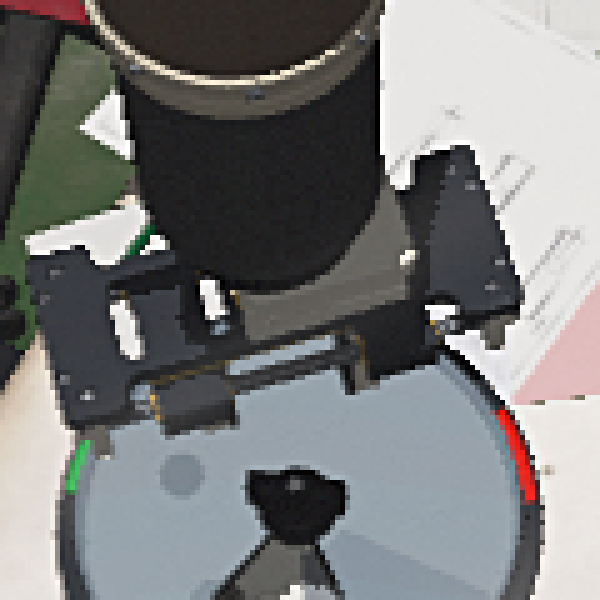

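The picture and depth agree: the fingertips at (200,425) and (370,380) are about 18 mm above the reported TCP, not 8 mm below it. Real fingertip height is therefore about tool_pos z + 0.019, while x and y look right. I'll turn back, descend deeper and watch the force.

Call:
{"api": "move_arm", "payload": {"moves": [5,0,0,0,0,0,0.14,5,0,0,0,0,0,0.14,5,0,0,0,0,0,0.14,5,0,0,0,0,0,0.14,5,0,0,0,0,0,0.14,5,0,0,0,0,0,0.14,5,0,0,0,0,0,0.14,5,0,0,0,0,0,0.14]}}

```text
clock: 8.85
tool_pos: [0.5258, -0.0914, 0.1377]
orientation: [180.0, -0.0, -113.4]
force: [-0.1, -0.8, 0.7]
opening: 0.0498
gripper_force: 0.0
```

Call:
{"api": "move_arm", "payload": {"moves": [5,0,0,2,0,0,0.14,5,0,0,2,0,0,0.14,5,0,0,2,0,0,0.14,5,0,0,2,0,0,0.14,5,0,0,1,0,0,0.14,5,0,0,1,0,0,0.14,5,0,0,0,0,0,0.05,5,0,0,0,0,0,0]}}

```text
clock: 9.65
tool_pos: [0.5257, -0.0914, 0.0374]
orientation: [180.0, -0.0, -164.1]
force: [-0.1, 0.2, 1.2]
opening: 0.0502
gripper_force: 0.0
```

Call:
{"api": "move_arm", "payload": {"moves": [5,0,0,0.6,0,0,0,5,0,0,0.6,0,0,0,5,0,0,0.6,0,0,0,5,0,0,0.4,0,0,0,5,0,0,0.2,0,0,0,5,0,0,0,0,0,0]}}

```text
clock: 10.25
tool_pos: [0.5256, -0.0914, 0.0134]
orientation: [180.0, -0.0, -163.9]
force: [-0.6, 0.6, 0.3]
opening: 0.0504
gripper_force: 0.0
```

Call:
{"api": "move_arm", "payload": {"moves": [3,0,0,0,0,0,0,2,0,0,0,0,0,0,1.6,0,0,0,0,0,0,1.4,0,0,0,0,0,0,1.2,0,0,0,0,0,0,1.0,0,0,0,0,0,0,1.0,0,0,0,0,0,0]}}

```text
clock: 10.95
tool_pos: [0.5258, -0.0912, 0.0138]
orientation: [180.0, 0.0, -163.9]
force: [-0.4, 2.2, 2.3]
opening: 0.0115
gripper_force: 30.0
```

Gripped the bar (11.5 mm, 30 N). Now I'll turn it 115° anticlockwise.

Call:
{"api": "move_arm", "payload": {"moves": [0.8,0,0,0,0,0,-0.04,0.8,0,0,0,0,0,-0.1,0.8,0,0,0,0,0,-0.12,0.8,0,0,0,0,0,-0.12,0.8,0,0,0,0,0,-0.12]}}

```text
clock: 11.45
tool_pos: [0.5254, -0.0906, 0.0138]
orientation: [179.9, 0.0, -135.0]
force: [-3.6, 8.0, 4.2]
opening: 0.0117
gripper_force: 30.0
```

Call:
{"api": "move_arm", "payload": {"moves": [0.8,0,0,0,0,0,-0.12,0.8,0,0,0,0,0,-0.12,0.8,0,0,0,0,0,-0.12,0.8,0,0,0,0,0,-0.12,0.8,0,0,0,0,0,-0.12,0.8,0,0,0,0,0,-0.12,0.8,0,0,0,0,0,-0.12,0.8,0,0,0,0,0,-0.12]}}

```text
clock: 12.25
tool_pos: [0.5239, -0.0902, 0.0138]
orientation: [179.9, 0.1, -80.0]
force: [-8.5, 12.0, 10.3]
opening: 0.0115
gripper_force: 30.0
```

Call:
{"api": "move_arm", "payload": {"moves": [0.8,0,0,0,0,0,-0.12,0.8,0,0,0,0,0,-0.12,0.8,0,0,0,0,0,-0.12,0.8,0,0,0,0,0,-0.12,0.8,0,0,0,0,0,-0.07,0.8,0,0,0,0,0,0,0.8,0,0,0,0,0,0]}}

```text
clock: 12.95
tool_pos: [0.5231, -0.0906, 0.0137]
orientation: [179.8, 0.2, -48.8]
force: [-11.4, 10.1, 11.3]
opening: 0.0119
gripper_force: 30.0
```

The cover turned. The tool readings at the two yaws put the axis at about (0.524, -0.0915). I'll release, lift and go over the washer.

Call:
{"api": "move_arm", "payload": {"moves": [3,0,0,0,0,0,0,4,0,0,0,0,0,0,5,0,0,-2,0,0,0,5,0,0,-4,0,0,0,5,0,0,-4,0,0,0,5,0,0,-3,0,0,0]}}

```text
clock: 13.55
tool_pos: [0.5267, -0.0916, 0.1463]
orientation: [-179.9, -0.1, -48.7]
force: [0.8, 0.7, -0.3]
opening: 0.0487
gripper_force: 0.0
```

Call:
{"api": "move_arm", "payload": {"moves": [5,-3.88,-2.75,0,0,0,0,5,-3.88,-2.75,0,0,0,0,5,-3.88,-2.75,0,0,0,0,5,-3.88,-2.75,0,0,0,0,5,-3.88,-2.75,0,0,0,0,5,-3.88,-2.75,0,0,0,0,5,-3.88,-2.75,0,0,0,0,5,-3.88,-2.75,0,0,0,0]}}

```text
clock: 14.35
tool_pos: [0.4863, 0.289, 0.1439]
orientation: [-180.0, -0.0, -48.7]
force: [1.7, 0.3, -0.5]
opening: 0.0498
gripper_force: 0.0
```

```bash
python3 - <<'E'
from m import *
o=ctrl.get_obs(); T=o['tool_pos']; print(T,o['orientation'],o['joint_pos'],o['force'])
ps=np.radians(o['orientation'][2]); x=np.array([np.cos(ps),np.sin(ps),0]);y=np.array([np.sin(ps),-np.cos(ps),0])
p,d=snap('side'); X=xyz('side',d); L=X-T; M=np.stack([L@x,L@y],-1)
k=(abs(M[...,0])<.06)&(abs(M[...,1])<.12)&(d>0)&(X[...,2]<.10); print('max heights under body',np.sort(X[k][:,2])[-15:])
q=carousel('side',p); q[:2]=[.5263,-.0945]
R,A,G=polar('side',p,q,.021)
k=(R>.035)&(R<.095)&(G<75); h=np.histogram(A[k],np.arange(-180,181,3))[0]; i=np.flatnonzero(h); print(list(zip(-180+3*i,h[i])))
k=(R>.035)&(R<.095)&(G>190); print('bright',np.percentile(A[k],[1,5,50,95,99]))
w=p[:, :][:,:,::-1]; im=np.hstack([cv2.resize(w[90:210,230:350],(400,400),interpolation=3),cv2.resize(w[200:320,190:310],(400,400),interpolation=3)]); cv2.imwrite('pics/w1.png',im)
E
```

```text
[0.4863 0.289  0.1439] [-179.961    -0.0114  -48.7438] [ 50.55    13.2687 -18.5788   0.0206 -58.1158  -9.3047] [ 1.7306  0.3161 -0.5484]
max heights under body [0.0094 0.0095 0.0099 0.0101 0.0103 0.0103 0.0105 0.0108 0.0109 0.0111
 0.0117 0.0119 0.0128 0.0135 0.0144]
side centre [ 0.5256 -0.0937] x-axis deg -31.099788042698094 res mm [ 0.6499  1.7052  0.6338  0.3634 -1.2368  0.5919 -0.0469 -2.6605]
[(np.int64(39), np.int64(14)), (np.int64(42), np.int64(1)), (np.int64(81), np.int64(1)), (np.int64(84), np.int64(2)), (np.int64(99), np.int64(3)), (np.int64(102), np.int64(19)), (np.int64(105), np.int64(10)), (np.int64(153), np.int64(1))]
bright [ 38.8308  45.211   71.5875  97.4486 100.0695]
```

View pics/w1.png

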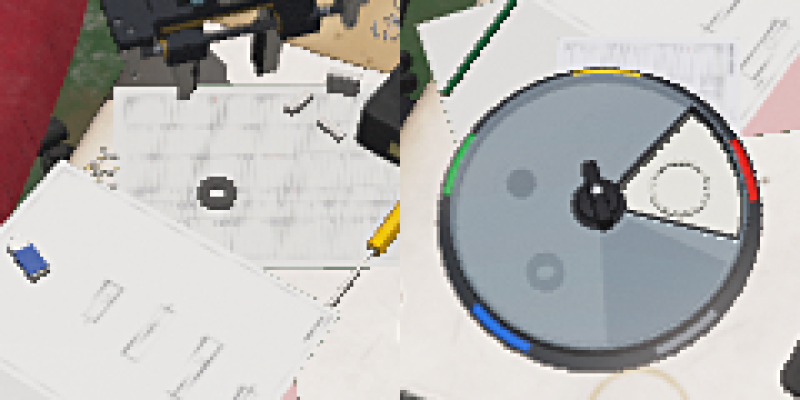

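Left: the washer is in the gripper's shadow at side (295,148), with the fingers above it. Right: the opening (edges 40° and 104°) is centred on the red seat, whose ring is at side (274,257). I'll refine both points, removing the side camera's bias using the known axis.

```bash
python3 - <<'E'
from m import *
b=np.array([.5263-.5240,-.0945+.0917])
p,d=snap('side'); g=cv2.cvtColor(p,cv2.COLOR_RGB2GRAY)
# washer: dark blob
m=np.zeros_like(g); m[138:158,284:306]=(g[138:158,284:306]<140)*1
k,l,s,c=cv2.connectedComponentsWithStats(m); i=1+np.argmax(s[1:,4]); cs,_=cv2.findContours((l==i).astype(np.uint8),0,1); e=cv2.fitEllipse(cs[0]); (x,y,w,h)=s[i,:4]
print('washer',e,s[i],c[i]); uv=np.array([e[0],[x+w/2-.5,y+h/2-.5]]); 
for z in(.009,.0045): print(z,plane('side',uv,z)[:,:2]-b)
# seat ring: darker pixels on pale floor
R=g[244:270,258:290].astype(int); mm=(R<205)&(R>90)
u,v=np.meshgrid(np.arange(258,290),np.arange(244,270)); P=plane('side',np.c_[u.ravel(),v.ravel()],.009)[:,:2]-b
S=np.array([.5722,-.0493]); rr=np.hypot(*(P-S).T).reshape(R.shape); mm&=(rr<.030)&(rr>.014)
q=P[mm.ravel()]; s=least_squares(lambda t:np.hypot(*(q-t[:2]).T)-t[2],[*S,.022],loss='soft_l1',f_scale=.001); print('seat',s.x,len(q),np.median(abs(s.fun)))
E
```

```text
washer ((294.5409851074219, 147.54364013671875), (9.565980911254883, 11.445260047912598), 93.4312515258789) [289 143  12  10  93] [294.5376 147.5484]
0.009 [[0.487  0.2871]
 [0.4868 0.2872]]
0.0045 [[0.4858 0.2903]
 [0.4857 0.2904]]
seat [ 0.5722 -0.0509  0.0217] 60 0.0009444369949490189
```

Washer at about (0.4866, 0.2875), seat at about (0.5722, -0.050), which agrees with the geometry. I'll centre the washer with a first grip at 90°, and find the desk height by touch on the way.

Call:
{"api": "move_arm", "payload": {"moves": [5,0.13,0.08,2,0,0,-0.14,5,0,0,2,0,0,-0.14,5,0,0,2,0,0,-0.14,5,0,0,2,0,0,-0.14,5,0,0,2,0,0,-0.14,5,0,0,1,0,0,-0.14,5,0,0,1,0,0,-0.14,5,0,0,0,0,0,-0.14]}}

```text
clock: 15.25
tool_pos: [0.4864, 0.2845, 0.0221]
orientation: [179.9, 0.1, 15.7]
force: [0.1, 0.1, -0.4]
opening: 0.05
gripper_force: 0.0
```

Call:
{"api": "move_arm", "payload": {"moves": [5,0,0,1,0,0,-0.14,5,0,0,1,0,0,-0.14,5,0,0,0.5,0,0,-0.14,5,0,0,0.5,0,0,-0.03,5,0,0,0,0,0,0]}}

```text
clock: 15.75
tool_pos: [0.4867, 0.285, -0.0069]
orientation: [180.0, 0.1, 41.1]
force: [0.2, -0.5, -0.5]
opening: 0.0501
gripper_force: 0.0
```

Call:
{"api": "move_arm", "payload": {"moves": [5,0,0,0.1,0,0,0,5,0,0,0.1,0,0,0,5,0,0,0.1,0,0,0,5,0,0,0.1,0,0,0,5,0,0,0,0,0,0]}}

```text
clock: 16.25
tool_pos: [0.4868, 0.2855, -0.0103]
orientation: [180.0, 0.0, 41.2]
force: [-1.0, -0.1, 0.0]
opening: 0.0502
gripper_force: 0.0
```

Call:
{"api": "move_arm", "payload": {"moves": [5,0.13,-0.15,0.1,0,0,0,5,0,0,0.1,0,0,0,5,0,0,0.1,0,0,0,5,0,0,0.1,0,0,0,5,0,0,0,0,0,0]}}

```text
clock: 16.75
tool_pos: [0.4867, 0.2874, -0.0145]
orientation: [180.0, 0.0, 41.2]
force: [-0.6, 0.1, -1.4]
opening: 0.0501
gripper_force: 0.0
```

Call:
{"api": "move_arm", "payload": {"moves": [5,0,0,0.1,0,0,0,5,0,0,0.1,0,0,0,5,0,0,0,0,0,0]}}

```text
clock: 17.05
tool_pos: [0.4868, 0.2875, -0.0164]
orientation: [180.0, 0.0, 41.2]
force: [-0.0, -0.1, 0.5]
opening: 0.05
gripper_force: 0.0
```

Call:
{"api": "move_arm", "payload": {"moves": [5,0,0,0.1,0,0,0,5,0,0,0.1,0,0,0,5,0,0,0,0,0,0]}}

```text
clock: 17.35
tool_pos: [0.4869, 0.2876, -0.0175]
orientation: [180.0, -0.0, 41.2]
force: [-3.0, -1.5, 8.2]
opening: 0.0495
gripper_force: 4.2
```

The desk touches at reported z ≈ -0.0172, so fingertips = z + 0.0172. I'll raise slightly and grip to centre the washer.

Call:
{"api": "move_arm", "payload": {"moves": [5,0,0,-0.4,0,0,0,4,0,0,0,0,0,0,3.6,0,0,0,0,0,0,3.4,0,0,0,0,0,0,3.2,0,0,0,0,0,0,3.0,0,0,0,0,0,0,3.0,0,0,0,0,0,0]}}

```text
clock: 18.05
tool_pos: [0.4868, 0.2875, -0.0144]
orientation: [180.0, 0.0, 41.2]
force: [0.1, 0.0, 0.2]
opening: 0.0314
gripper_force: 30.0
```

Call:
{"api": "move_arm", "payload": {"moves": [4.6,0,0,0,0,0,0,5,0,0,0,0,0,0,5,0,0,-2,0,0,0.14,5,0,0,0,0,0,0.14,5,0,0,0,0,0,0.14,5,0,0,0,0,0,0.14,5,0,0,0,0,0,0.14,5,0,0,0,0,0,0.14]}}

```text
clock: 18.85
tool_pos: [0.4868, 0.2875, 0.0058]
orientation: [-180.0, -0.0, -7.3]
force: [0.5, -0.4, -0.7]
opening: 0.0499
gripper_force: 0.0
```

Call:
{"api": "move_arm", "payload": {"moves": [5,0,0,0,0,0,0.14,5,0,0,0,0,0,0.14,5,0,0,0,0,0,0.14,5,0,0,0,0,0,0.14,5,0,0,0,0,0,0.14,5,0,0,0.8,0,0,0.03,5,0,0,0.8,0,0,0,5,0,0,0,0,0,0]}}

```text
clock: 19.65
tool_pos: [0.4861, 0.2868, -0.0114]
orientation: [179.9, -0.0, -48.7]
force: [-0.4, -0.3, -0.0]
opening: 0.0499
gripper_force: 0.0
```

Call:
{"api": "move_arm", "payload": {"moves": [4,0,0,0,0,0,0,3.6,0,0,0,0,0,0,3.4,0,0,0,0,0,0,3.2,0,0,0,0,0,0,3.0,0,0,0,0,0,0,3.0,0,0,0,0,0,0]}}

```text
clock: 20.25
tool_pos: [0.4869, 0.2876, -0.01]
orientation: [-180.0, 0.0, -48.7]
force: [-0.6, -0.5, 1.4]
opening: 0.0306
gripper_force: 18.6
```

The fingertips are only at 7 mm, a shallow hold. I'll reopen, go 2.5 mm lower and regrip.

Call:
{"api": "move_arm", "payload": {"moves": [4.5,0,0,0,0,0,0,4.5,0,0,0.25,0,0,0,4.0,0,0,0,0,0,0,3.6,0,0,0,0,0,0,3.3,0,0,0,0,0,0,3.0,0,0,0,0,0,0,2.8,0,0,0,0,0,0,2.8,0,0,0,0,0,0]}}

```text
clock: 21.05
tool_pos: [0.4868, 0.2875, -0.0127]
orientation: [180.0, -0.0, -48.7]
force: [-0.7, -0.3, -0.8]
opening: 0.0313
gripper_force: 30.0
```

```bash
python3 - <<'E'
from m import *
o=ctrl.get_obs(); print(o['tool_pos'],o['opening'],o['gripper_force'],o['force'],o['moment'])
p,d=snap('side'); cv2.imwrite('pics/w2.png',cv2.resize(p[100:190,250:340][:,:,::-1],(540,540),interpolation=3))
print((proj('side',[o['tool_pos'],o['tool_pos']+[0,0,.019]])-[250,100])*6)
E
```

```text
[ 0.4868  0.2875 -0.0127] 0.031327066263287184 29.95829227671493 [-0.6982 -0.2505 -0.7604] [-0.0083  0.0491 -0.0556]
[[263.4102 305.1218]
 [264.9356 282.0649]]
```

View pics/w2.png

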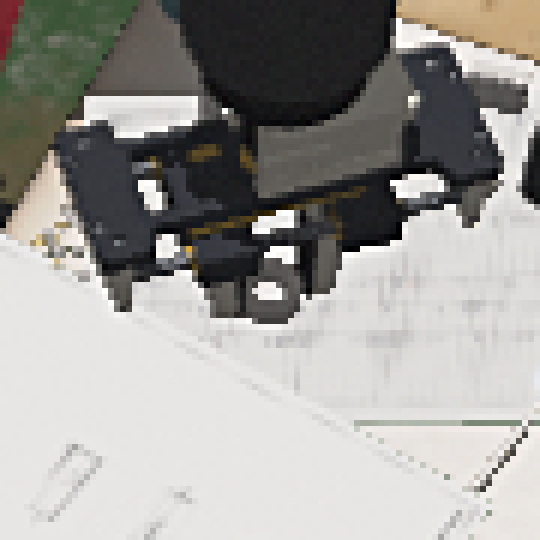

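The washer is held between the pads at crop (271,290) and protrudes evenly towards the camera. Lifting and carrying it to the seat.

Call:
{"api": "move_arm", "payload": {"moves": [2.8,0,0,-1,0,0,0,2.8,0,0,-2,0,0,0,2.8,0,0,-3,0,0,0,2.8,0,0,-2,0,0,0,2.8,2,1,0,0,0,0]}}

```text
clock: 21.6
tool_pos: [0.4945, 0.269, 0.0715]
orientation: [-179.6, -0.0, -48.6]
force: [0.8, -0.5, 0.6]
opening: 0.0311
gripper_force: 30.0
```

Call:
{"api": "move_arm", "payload": {"moves": [2.8,3.7,1.9,0,0,0,0,2.8,3.7,1.9,0,0,0,0,2.8,3.7,1.9,0,0,0,0,2.8,3.7,1.9,0,0,0,0,2.8,3.7,1.9,0,0,0,0,2.8,3.7,1.9,0,0,0,0,2.8,3.7,1.9,0,0,0,0,2.8,2.1,1.1,0,0,0,0]}}

```text
clock: 22.4
tool_pos: [0.5692, -0.0422, 0.0681]
orientation: [-180.0, -0.0, -48.8]
force: [-0.2, 1.0, -0.0]
opening: 0.0317
gripper_force: 30.0
```

Call:
{"api": "move_arm", "payload": {"moves": [2.8,1.0,0.45,0,0,0,0,2.8,0,0,0,0,0,0,2.8,0,0,0,0,0,0]}}

```text
clock: 22.7
tool_pos: [0.572, -0.0496, 0.0676]
orientation: [-180.0, -0.0, -48.8]
force: [-0.8, -0.3, 0.0]
opening: 0.0313
gripper_force: 30.0
```

```bash
python3 - <<'E'
from m import *
o=ctrl.get_obs(); T=o['tool_pos']; ps=np.radians(o['orientation'][2]); x=np.array([np.cos(ps),np.sin(ps)]);y=np.array([np.sin(ps),-np.cos(ps)])
print(T,o['orientation'],o['opening'],o['gripper_force']); D=np.array([.5722,-.050])-T[:2]; print('to go cm x,y',D@x*100,D@y*100)
p,d=snap('side'); c=proj('side',[T+[0,0,.017]])[0]; print(c); u,v=c.astype(int)-45; u=max(u,0)
cv2.imwrite('pics/s1.png',cv2.resize(p[v:v+90,u:u+90][:,:,::-1],(540,540),interpolation=3)); print('crop origin',u,v)
E
```

```text
[ 0.572  -0.0496  0.0676] [-179.9839   -0.002   -48.7592] 0.03126750183683941 29.9581916371244
to go cm x,y 0.038875374561361774 0.010296963898465232
[273.1638 242.407 ]
crop origin 228 197
```

View pics/s1.png

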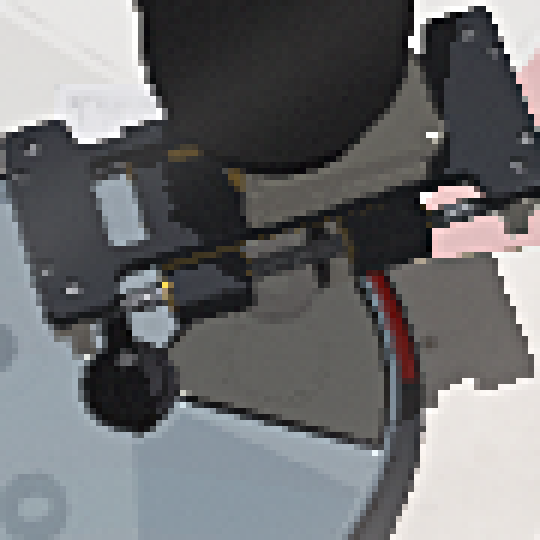

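The tool is over the opening, clear of the knob at crop (130,385). The seat ring is at about (275,355) and the washer between the fingers at about (283,290). I'll check the held washer's offset by depth.

```bash
python3 - <<'E'
from m import *
b=np.array([.0023,-.0028])
o=ctrl.get_obs(); T=o['tool_pos']; ps=np.radians(o['orientation'][2]); x=np.array([np.cos(ps),np.sin(ps)]);y=np.array([np.sin(ps),-np.cos(ps)])
p,d=snap('side'); X=xyz('side',d); L=X[...,:2]-b-T[:2]; a,c=L@x,L@y; z=X[...,2]
k=(abs(c)<.022)&(a>-.03)&(a<.03)&(z>.074)&(z<.100)&(d>0)
M=np.c_[a[k],c[k],z[k]]*1e3; print(len(M)); print(M[np.argsort(M[:,0])].round(1).tolist())
g=cv2.cvtColor(p,cv2.COLOR_RGB2GRAY); print(g[236:262,262:286])
E
```

```text
91
[[-16.8, 4.0, 90.1], [-16.4, -3.5, 86.3], [-16.1, 1.7, 90.0], [-15.6, 6.9, 88.5], [-15.0, -0.5, 90.8], [-15.0, -5.6, 87.9], [-14.4, -0.3, 86.7], [-14.3, 4.7, 89.8], [-14.2, 4.8, 84.5], [-14.0, 7.4, 86.5], [-13.8, 2.3, 89.4], [-13.5, -10.2, 88.0], [-13.2, -5.0, 86.2], [-12.8, -7.4, 91.1], [-12.1, -2.2, 90.1], [-6.6, 7.1, 78.7], [-4.9, -7.6, 78.6], [-1.3, -11.4, 89.6], [-0.8, 8.8, 86.3], [-0.5, -13.7, 89.7], [0.3, -8.4, 88.9], [0.9, -10.8, 88.7], [1.4, -15.6, 92.5], [1.6, -13.1, 88.8], [2.3, -15.3, 88.8], [2.6, 7.3, 86.5], [2.6, -10.3, 86.8], [2.6, 9.8, 88.3], [2.8, -7.7, 88.9], [4.4, -7.2, 86.8], [4.4, -14.7, 87.9], [4.5, -12.1, 89.7], [4.8, 8.0, 86.0], [5.6, 10.7, 89.3], [5.9, -9.2, 88.8], [6.3, -14.1, 86.4], [6.4, 6.0, 87.9], [6.4, 13.5, 81.1], [6.4, -11.6, 88.3], [6.5, 11.0, 85.6], [6.5, -16.6, 85.3], [6.8, -3.9, 88.4], [7.0, -16.3, 98.0], [7.0, 3.7, 87.9], [7.2, -18.9, 85.3], [7.4, 8.8, 86.1], [7.5, -16.2, 93.4], [7.6, -6.2, 88.6], [7.7, -8.7, 87.2], [8.0, 6.5, 85.9], [8.1, -13.6, 84.8], [8.3, 16.5, 87.2], [8.5, -18.2, 99.9], [8.6, -0.9, 88.3], [8.8, 1.7, 90.4], [8.9, -18.2, 94
[... 2615 characters left out ...]
98  95  94  93  97  97  98  97  98  98  97  97  99  99  97  99  97
   98  95  96  97  98  96]
 [ 97  99  97  92  97  97  96  98  98  98  97  97  96  96  98  96  98  98
   97  96  96  98  98  97]
 [ 97  96  96  97  96  98  97  97  97  96  98  99  97  98  99  97  98  97
   99  95  96  98  98  98]
 [ 98  97  97  96  95  98  98  98  99  99  97  98  96  98  97  99  98  97
   98  94  96  98  98  98]
 [ 99  97  97  99  93  97 100  97  98  97  97  97  99  98  99  97  98  98
   96  96  93  97  99  97]
 [ 97  99 100  88  95  96  99  96  97  98  97  97 100  99  98  98  97 100
   96  95  98  98  98  98]
 [ 96  98  95  97  97  96  94  98  97  98  97  99  97  99  98  97  98  99
  100  94  98  99  98  98]]
```

The held washer spans -16.8 to +15.8 mm along tool x, so it's centred. Descending.

Call:
{"api": "move_arm", "payload": {"moves": [2.8,0.04,0,1.5,0,0,0,2.8,0,0,1.5,0,0,0,2.8,0,0,1.5,0,0,0,2.8,0,0,1,0,0,0,2.8,0,0,0.6,0,0,0,2.8,0,0,0,0,0,0]}}

```text
clock: 23.4
tool_pos: [0.5719, -0.0499, 0.0056]
orientation: [179.9, 0.0, -48.7]
force: [0.3, 0.5, -0.8]
opening: 0.0313
gripper_force: 30.0
```

Call:
{"api": "move_arm", "payload": {"moves": [2.8,0,0,0.3,0,0,0,2.8,0,0,0.3,0,0,0,2.8,0,0,0.2,0,0,0,2.8,0,0,0.2,0,0,0,2.8,0,0,0,0,0,0]}}

```text
clock: 23.9
tool_pos: [0.5722, -0.0504, -0.0039]
orientation: [180.0, 0.0, -48.8]
force: [0.4, 0.1, -0.2]
opening: 0.0313
gripper_force: 30.0
```

Call:
{"api": "move_arm", "payload": {"moves": [2.8,0,0,0.1,0,0,0,2.8,0,0,0.1,0,0,0,2.8,0,0,0,0,0,0,2.8,0,0,0,0,0,0]}}

```text
clock: 24.3
tool_pos: [0.5723, -0.0503, -0.0057]
orientation: [180.0, 0.0, -48.7]
force: [0.0, 0.2, 0.7]
opening: 0.0309
gripper_force: 30.0
```

The washer is inside the ring with no contact force. Releasing gently.

Call:
{"api": "move_arm", "payload": {"moves": [3.2,0,0,0,0,0,0,3.4,0,0,0,0,0,0,3.6,0,0,0,0,0,0,3.8,0,0,0,0,0,0,3.8,0,0,0,0,0,0,3.8,0,0,0,0,0,0]}}

```text
clock: 24.9
tool_pos: [0.5723, -0.0503, -0.0057]
orientation: [-180.0, -0.0, -48.7]
force: [0.0, -0.7, 0.3]
opening: 0.0378
gripper_force: 0.0
```

Call:
{"api": "move_arm", "payload": {"moves": [3.8,0,0,-0.3,0,0,0,3.8,0,0,-0.7,0,0,0,3.8,0,0,-2,0,0,0,3.8,0,0,-4,0,0,0,5,0,0,-4,0,0,0,5,0,0,-2,0,0,0]}}

```text
clock: 25.5
tool_pos: [0.574, -0.0503, 0.1287]
orientation: [-179.8, -0.2, -48.7]
force: [0.8, 0.4, 0.1]
opening: 0.048
gripper_force: 0.0
```

Call:
{"api": "move_arm", "payload": {"moves": [5,-4,-2,0,0,0,0,5,-4,-2,0,0,0,0,5,-4,-2,0,0,0,0,5,-4,-2,0,0,0,0,5,0,0,0,0,0,0]}}

```text
clock: 26.0
tool_pos: [0.5264, 0.1269, 0.1253]
orientation: [-179.9, -0.0, -48.5]
force: [0.2, -0.5, 0.3]
opening: 0.0502
gripper_force: 0.0
```

```bash
python3 - <<'E'
from m import *
b=np.array([.0023,-.0028])
o=ctrl.get_obs(); print(o['tool_pos'],o['orientation'])
p,d=snap('side'); X=xyz('side',d); L=X[...,:2]-b-[.5722,-.050]; r=np.hypot(L[...,0],L[...,1]); k=(r<.018)&(d>0)
z=X[...,2]; print('z hist r<18mm',np.histogram(z[k],np.arange(0,.03,.003)))
kk=k&(z>.0115)&(r<.03); print('mean of top pts',(X[kk][:,:2]-b).mean(0), 'left/right z',[np.median(z[kk&(s*L[...,i]>.004)]) for i in(0,1) for s in(-1,1)])
cv2.imwrite('pics/s2.png',cv2.resize(p[205:315,195:305][:,:,::-1],(550,550),interpolation=3))
E
```

```text
[0.5264 0.1269 0.1253] [-179.8845   -0.0063  -48.4925]
z hist r<18mm (array([ 9, 19, 17, 22, 55, 32,  1,  0,  0]), array([0.   , 0.003, 0.006, 0.009, 0.012, 0.015, 0.018, 0.021, 0.024,
       0.027]))
mean of top pts [ 0.5714 -0.05  ] left/right z [np.float64(0.013848556660290057), np.float64(0.014198814277878169), np.float64(0.014460626052552161), np.float64(0.013778204778660319)]
```

View pics/s2.png

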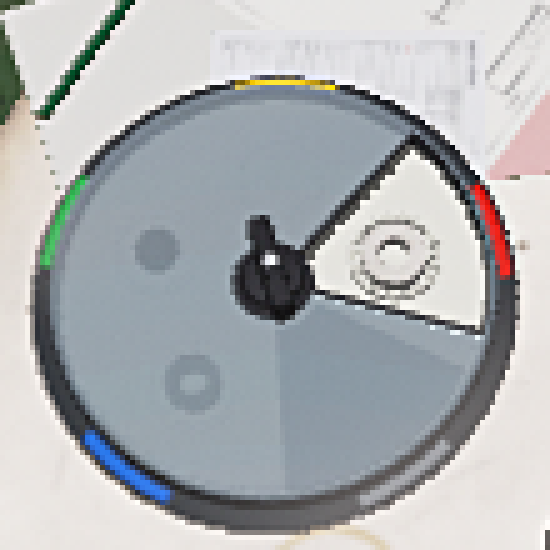

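The washer lies level inside the red seat's ring at crop (395,255), top at about 14–15 mm, and the opening is still on the red seat. Back to the knob.

Call:
{"api": "move_arm", "payload": {"moves": [5,3.25,2.93,0,0,0,0,5,3.25,2.93,0,0,0,0,5,3.25,2.93,0,0,0,0,5,3.25,2.93,0,0,0,0,5,3.25,2.93,0,0,0,0,5,0,0,0,0,0,0,5,0,0,0,0,0,0]}}

```text
clock: 26.75
tool_pos: [0.5236, -0.098, 0.1245]
orientation: [-180.0, -0.0, -49.0]
force: [0.0, 0.3, 0.7]
opening: 0.0499
gripper_force: 0.0
```

Call:
{"api": "move_arm", "payload": {"moves": [5,-0.45,-0.44,2,0,0,0,5,0,0,2,0,0,0,5,0,0,2,0,0,0,5,0,0,2,0,0,0,5,0,0,1.5,0,0,0,5,0,0,1,0,0,0,5,0,0,0.6,0,0,0,5,0,0,0,0,0,0]}}

```text
clock: 27.55
tool_pos: [0.5241, -0.0895, 0.0129]
orientation: [180.0, 0.0, -48.7]
force: [-1.2, 0.2, -0.2]
opening: 0.0498
gripper_force: 0.0
```

Call:
{"api": "move_arm", "payload": {"moves": [3,0,0,0,0,0,0,2,0,0,0,0,0,0,1.6,0,0,0,0,0,0,1.4,0,0,0,0,0,0,1.2,0,0,0,0,0,0,1.0,0,0,0,0,0,0,0.8,0,0,0,0,0,0]}}

```text
clock: 28.25
tool_pos: [0.5232, -0.0906, 0.0133]
orientation: [179.9, 0.0, -48.7]
force: [-2.7, -4.2, 2.9]
opening: 0.0118
gripper_force: 30.0
```

Call:
{"api": "move_arm", "payload": {"moves": [0.8,0.16,0.15,0,0,0,0.04,0.8,0,0,0,0,0,0.1,0.8,0,0,0,0,0,0.12,0.8,0,0,0,0,0,0.12,0.8,0,0,0,0,0,0.12,0.8,0,0,0,0,0,0.12]}}

```text
clock: 28.85
tool_pos: [0.5241, -0.0904, 0.0133]
orientation: [-180.0, 0.1, -84.6]
force: [-3.7, 11.7, 4.1]
opening: 0.0116
gripper_force: 30.0
```

Call:
{"api": "move_arm", "payload": {"moves": [0.8,0,0,0,0,0,0.12,0.8,0,0,0,0,0,0.12,0.8,0,0,0,0,0,0.12,0.8,0,0,0,0,0,0.12,0.8,0,0,0,0,0,0.1,0.8,0,0,0,0,0,0.06,0.8,0,0,0,0,0,0,0.8,0,0,0,0,0,0]}}

```text
clock: 29.65
tool_pos: [0.5249, -0.0906, 0.0134]
orientation: [-180.0, 0.1, -121.0]
force: [-0.5, 8.9, 2.0]
opening: 0.0117
gripper_force: 30.0
```

Call:
{"api": "move_arm", "payload": {"moves": [3,0,0,0,0,0,0,4,0,0,0,0,0,0,5,0,0,0,0,0,0,5,0,0,-2,0,0,0,5,0,0,-4,0,0,0,5,0,0,-4,0,0,0,5,0,0,-4,0,0,0]}}

```text
clock: 30.35
tool_pos: [0.5238, -0.0923, 0.1547]
orientation: [180.0, -0.0, -121.0]
force: [2.0, -0.1, -0.2]
opening: 0.0496
gripper_force: 0.0
```

Call:
{"api": "move_arm", "payload": {"moves": [5,-4.3,2.3,0,0,0,0,5,-4.3,2.3,0,0,0,0,5,-4.3,2.3,0,0,0,0,5,-4.3,2.3,0,0,0,0,5,-4.3,2.3,0,0,0,0,5,0,0,0,0,0,0,5,0,0,0,0,0,0]}}

```text
clock: 31.05
tool_pos: [0.5359, 0.1525, 0.1529]
orientation: [180.0, -0.0, -120.8]
force: [0.2, -0.2, 0.8]
opening: 0.0503
gripper_force: 0.0
```

```bash
python3 - <<'E'
from m import *
o=ctrl.get_obs(); print(o['tool_pos'],o['clock'])
p,d=snap('side','end_side'); q=carousel('side',p); q[:2]=[.5263,-.0945]
R,A,G=polar('side',p,q,.021)
k=(R>.045)&(R<.095)&(G<75); h=np.histogram(A[k],np.arange(-180,181,2))[0]; i=np.flatnonzero(h); print(list(zip((-180+2*i).tolist(),h[i].tolist())))
for lo,hi in((-45,-15),(15,45)):
    k=(R>.045)&(R<.095)&(A>lo)&(A<hi)&(G<90); print('edge',lo,np.median(A[k]),k.sum())
E
```

```text
[0.5359 0.1525 0.1529] 31.05
side centre [ 0.5257 -0.0938] x-axis deg -31.156202830834076 res mm [ 0.5068  1.8163  0.7949  0.309  -1.1937  0.6086 -0.108  -2.7339]
[(-32, 18), (28, 1), (30, 11), (32, 13)]
edge -45 -31.48816009931022 22
edge 15 32.07430622768308 32
```

Beads at -31.5° and +32.1°, so the opening is centred on the landing to within 0.3°. Handing in.

```bash
python3 -c "
from plant import ctrl
print(ctrl.close_job())"
```

```text
the job is handed in; nothing more can be done
None
```

The washer lies flat inside the red seat's ring, the cover is closed with its opening centred on the grey landing (within about 0.3°), and the job was handed in at about 31 s of the 69 s allowed; I saw no sign of touching the other objects, but I did not compare before and after pictures to confirm that.

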